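# Index the test table and hold the tweezers at the coupon's gap

### The job

Turn the round test table clockwise (seen from above) by one click, so that the next coupon clicks home at the fixed pointer. Then lift the sprung tweezers off their rest, bring the tips over that coupon from the pointer side, and squeeze until each tip stands over the middle of one of its two brass bars, just above it and not touching. Finish still holding the tweezers there, with the gap steady, and leave the other things on the bench alone.

Things in the scene. Friction and masses are not known exactly. Their poses are not given: they have to be found in the camera images.
- base: Fixed grey round base of the test table, 240 mm across; origin at its centre on the work surface, its z axis is the table's axis. A steel pointer stands on its -x side (120 to 170 mm from the axis along -x, 12 mm wide, up to 28 mm high): the working position lies over the rim at 90 mm from the axis along the base's -x.
- turntable (a joint): Angle of the aluminium disc (230 mm across, top 38 mm above the bench) in rad: about 0 at the start, grows clockwise seen from above, no end stops near. Sprung detents every 1.047 (60 degrees): about 0.2 N m to leave one; past half way it pulls itself into the next. Six coupons, each with two parallel radial brass bars, stand round its rim; the bar spacing differs from coupon to coupon.
- knob_grip (a point): Middle of the black bar handle on the disc's axis, 66 mm above the work surface; the bar is 50 mm long along this frame's x, 14 mm wide along y, from 53 to 79 mm high, on a 12 mm stem; it turns with the disc. The nearest coupons begin 72 mm from the axis (their tops 46 mm high).
- coupon (a point): Next coupon, 60 degrees short of the pointer at the start, on the base's -y side. Plate 36 x 44 x 4 mm, two brass bars 28 long, 8 wide, 4 high. Origin: centre of its underside, 38 mm above the bench, 90 mm from the disc's axis; bar tops at z 8 mm. x points to the disc's axis; bars run along x at y = +9 and -9 mm (18 mm apart). Once at the pointer its axes match the base's.
- rest: Fixed tweezers rest: plate 180 x 80 x 8 mm; origin on the bench below the tweezers' origin. Two black supports, tops 40 mm high, carry the tweezers' root (x -100 to -55 mm, between cheeks 26 mm apart that rise 10 mm more) and the front of the arms (x 41 to 59 mm, 66 mm wide); between them the space down to the plate is free for fingers.
- tweezers: Loose steel tweezers lying flat on the rest with its axes, underside 40 mm above the bench; 177 mm long, about 70 g, blades 12 mm high. Origin: underside, midway between the grip pads; tips point to +x, arms spread along y. Outside grip pads at x -20 to 20, z 0 to 12 mm: 34 mm wide overall when open, 24 mm (and nearly parallel) at the 18 mm tip gap. Balance at the pads.
- left_arm (a joint): Squeeze angle of the left (+y) arm in rad, 0 open to 0.10 stop; the right arm mirrors it. Tip spacing (centre to centre) is 36 mm - 320 mm x angle, so 18 mm at 0.056. Squeezing takes about 2.7 N at the pads when open, about 8 N at 18 mm; squeezed half way before lifting they sit firmly in the fingers; the arms spring open when released.
- left_tip (a point): Underside of the left tip's end, centre of its 4 mm width: at x 70, y 18, z 0 mm of the tweezers when open.
- right_tip (a point): The same of the right tip: at x 70, y -18, z 0 mm when open.
- transformer: Bystander: small transformer, about 70 x 66 x 40 mm, origin under its centre.
- capacitor: Bystander: upright aluminium capacitor can, 40 mm across, 70 mm high, origin under its centre.
- driver: Bystander: screwdriver lying on the bench between the two stations, along x, near the robot.
- cup_knob: Bystander: loose black instrument knob, 38 mm across, 16 mm high, origin under its centre.
Not all that is in view belongs to the job. Leave any orange or red look-alike of the tweezers alone.

How it is judged:
On the way, in this order (a step that is already met when the one before it is completed fails the run):
1. the table rests in the next detent, one click clockwise, with the tweezers still on their rest (value of joint turntable between 0.967 and 1.127 rad and distance of tweezers from where it was at the start of the episode below 0.015 m), for 0.3 s.
2. the fingers have lifted the tweezers clear of the rest (contact force between tweezers and the fingers above 0.5 N and contact force between tweezers and rest below 0.05 N and z of tweezers in the frame of rest above 0.055 m), for 0.2 s.
At the end, for the whole second after the job is handed in: Disc in the next detent (within 0.08 rad); only the fingers carry the tweezers, at rest: tips 18 mm apart (within 3 mm), each tip's centre over its own bar (within 4 mm across, 14 mm along), 1 to 18 mm above the bar tops, steady through the last second (value of joint turntable between 0.967 and 1.127 rad and contact force between tweezers and the fingers above 0.5 N and contact force between tweezers and rest below 0.05 N and distance between left_tip and right_tip between 0.015 and 0.021 m and x of left_tip in the frame of coupon between -0.014 and 0.014 m and x of right_tip in the frame of coupon between -0.014 and 0.014 m and y of left_tip in the frame of coupon between 0.005 and 0.013 m and y of right_tip in the frame of coupon between -0.013 and -0.005 m and z of left_tip in the frame of coupon between 0.009 and 0.026 m and z of right_tip in the frame of coupon between 0.009 and 0.026 m and linear speed of tweezers below 0.02 m/s and velocity of joint left_arm between -0.05 and 0.05 rad/s); the arm keeps its last pose, push and grip.
It fails at once if the table is turned past the next click or backwards (value of joint turntable above 1.45 rad or value of joint turntable below -0.4 rad).
It fails at once if a bystander is pushed about (distance of any of transformer, capacitor, driver, cup_knob from where it was at the start of the episode above 0.02 m).
It also fails if it takes over 48 s, if anything falls off the work surface, if the arm or the gripper's body presses on something with over 40 N, if the wrist force passes 120 N, or if a joint passes its speed limit or range.

### The arm

A 6-joint arm with a two-finger parallel gripper is mounted at the origin on the work surface. World frame = base frame: x ahead of the robot, y to its left, z up, the work surface at z = 0. Lengths are in m, angles in rad, forces in N, time in s.
With the tool pointing down it reaches from about 0.35 to 0.775 m from the base axis. Payload 7.3 kg.
Tool frame: the origin (TCP) lies midway between the tips of the shut fingers; the grasp point (between the pads) lies 19 mm behind it; z points along the fingers, y is the line along which they close (so a half turn about z gives the same grasp; the last joint's range is limited). The gripper opens to 92 mm and grips with 3 to 60 N. Pads are 19 mm wide; open, the fingers measure 130 mm over their backs; the gripper's body (75 mm by 190 mm) begins 47 mm behind the grasp point.
Start: joints at [1.085, 0.342, 1.524, -0, 1.275, -0.146], TCP at [0.175, 0.495, 0.227] pointing down, gripper open.
Joint ranges: [-2.53, 2.53], [-0.77, 2.02], [0.04, 2.7], [-1, 4.14], [0.28, 2.66], [-3.11, 3.11]. Speed limits (rad/s): [2.57, 2.57, 3.14, 3.14, 3.14, 3.14].

### API

Orientations are given as [roll, pitch, yaw] about the fixed x, y, z axes, in that order (R = Rz(yaw) Ry(pitch) Rx(roll)).
In Python, from cell import robot, read_camera, camera_params, nets gives the robot as it stands. The module is installed in compiled form; this text tells all that it offers.
- The arm moves only by the tool step_arm, never from a script. Its argument "steps" is a list of rows, each an object of numbers: "x", "y", "z": the shift along the tool's x, y, z as a fraction of full scale; "rx", "ry", "rz": the turn, a rotation vector about the tool's x, y, z as a fraction of full scale; "claw": the opening, from -1 (shut) to 1 (fully open). In form: [{"x": .., "y": .., "z": .., "rx": .., "ry": .., "rz": .., "claw": ..}, ...]. A call has 1 to 12 rows; each row is the pose to reach, as a shift and turn from the pose commanded when the call began, along the tool's axes at that moment; what a row does not reach only later rows make up. Full scale, the value 1, is 750 mm for a shift and pi/4 rad for a turn. A row lasts 1/12 s, in which the tool goes at most 41.7 mm and 7.16 degrees, less where a joint would pass 70% of its speed; a pose out of reach is approached as far as the arm can. A call with a number of a shift or a turn outside -1 to 1 is refused whole. A call with a gripper value outside its range is refused whole. The fingers move at their own pace and stop on an object; "squeeze" is the grip in N (left out, the last holds). Time passes only in rows, so rows that repeat a pose let the fingers close. It gives the time, the measured TCP pose, the force, the opening and the grip force at its end, in the units of the state.
- robot.observe(): the state, without advancing time (a new reading comes with each control period).
- read_camera(name): name is "scene" or "side" or "wrist"; returns (picture, depth): 480x640x3 uint8, blue, green, red; 480x640 float32, m along the optical axis (not along the pixel's ray), 0 where there is no reading.
- camera_params(name): a dict with "fx", "fy", "cx", "cy" (pixels), "R" (3x3) and "t" (3): a world point X has camera coordinates R X + t; the wrist camera has in their place "hand_eye" (4x4, takes a point from camera to tool coordinates, whose origin is the TCP and whose axes are the flange's). Camera axes: x right, y down, z forward; pixel columns grow to the right and rows downward; lengths in m; the calibration is good to about 2 mm. A picture is of the moment at which its call begins: read the wrist's pose just before it. camera_params takes no time and is no camera call.
- robot.hand_in(): hands the job in; it is judged then, once.
Trained networks look in the newest picture that a camera, given by its name, has taken for a name from the list of things; names that differ only in an ending like _2 or _b are one class to them, and where a whole thing is asked for, a point or a joint stands for the part that bears it (a point fixed in the world has none). Each returns a list of dicts, best first, with "conf" (0 to 1); they miss things now and then, are a little off and sometimes report something else, mostly with a low value. They report only what shows in the picture. A call takes as long as a camera call. They do not tell look-alikes from the thing itself.
- nets.masks_of(camera, query): "region" (480x640 bool, what is visible of it) and "box" ([left, top, right, bottom] in pixels, round what is visible of it).
- nets.landmark_of(camera, query): "pixel" ([row, column] in pixels: a listed point, or the origin of a listed thing).
The state is a dict: "time": time; "qpos": joint angles; "qvel": joint speeds; "joint_efforts": joint torques, N m; "tool_pos": TCP position; "tool_rot": TCP orientation; "contact_force": force on the tool from outside, world axes, zero at the start; "torque": the same for the moment, N m; "opening": finger opening in m; "grip_force": force on a finger pad.
Only numpy, scipy, OpenCV 4.12 (cv2) and the standard library are available. Lean on these libraries where they do the work, as an engineer would, in place of code of your own. Each camera call takes 0.05 s, during which the arm holds its last target. There are 200 camera calls.

## Working session

There is one attempt and no reset: what is moved stays moved. The work goes in short steps, Python scripts to look and compute and a tool call to move; the robot and the scene stay as the last step left them, time stands still between calls to the robot, and variables do not carry over. Pictures are saved under pics/ and viewed, at most 12 in all, crops included, and the job is handed in when it is done.

Besides the shell and the picture viewer there is one more tool, called after "Call:" in YAML: its name, and indented under it one key for each argument. step_arm: Moves the arm, as the interface text tells. Its arguments: {"type":"object","properties":{"steps":{"type":"array","items":{"type":"object","properties":{"x":{"type":"number","minimum":-1,"maximum":1},"y":{"type":"number","minimum":-1,"maximum":1},"z":{"type":"number","minimum":-1,"maximum":1},"rx":{"type":"number","minimum":-1,"maximum":1},"ry":{"type":"number","minimum":-1,"maximum":1},"rz":{"type":"number","minimum":-1,"maximum":1},"claw":{"type":"number"}}}},"squeeze":{"type":"number"}},"required":["steps"]}

```bash
mkdir -p pics; cat > h.py <<'E'
import numpy as np,cv2
from cell import robot, read_camera, camera_params, nets
from scipy.spatial.transform import Rotation as Ro
def toolpose():
    s=robot.observe();T=np.eye(4);T[:3,:3]=Ro.from_euler('xyz',s['tool_rot']).as_matrix();T[:3,3]=s['tool_pos'];return T
def c2w(name,T=None):
    p=camera_params(name)
    if name=='wrist': return (T if T is not None else toolpose())@np.array(p['hand_eye'])
    M=np.eye(4);M[:3,:3]=p['R'];M[:3,3]=p['t'];return np.linalg.inv(M)
def ray(name,rc,z,T=None):
    "world point where pixel ray meets plane z"
    p=camera_params(name);M=c2w(name,T)
    d=M[:3,:3]@np.array([(rc[1]-p['cx'])/p['fx'],(rc[0]-p['cy'])/p['fy'],1]);o=M[:3,3]
    return o+d*(z-o[2])/d[2]
def cloud(name,depth,T=None):
    p=camera_params(name);M=c2w(name,T);v,u=np.mgrid[:480,:640]
    P=np.stack([(u-p['cx'])/p['fx']*depth,(v-p['cy'])/p['fy']*depth,depth],-1)
    return P@M[:3,:3].T+M[:3,3]
E
python3 - <<'E'
from h import *
np.set_printoptions(precision=4,suppress=True)
print(robot.observe())
for c in ['scene','side']:
    im,d=read_camera(c);cv2.imwrite(f'pics/{c}0.png',im);np.save(f'{c}0.npy',d)
    for q,z in [('base',0),('knob_grip',.066),('coupon',.038),('rest',0),('tweezers',.04),('left_tip',.04),('right_tip',.04),('capacitor',0),('transformer',0),('driver',0.01),('cup_knob',0)]:
        for r in nets.landmark_of(c,q)[:2]: print(c,q,round(r['conf'],2),np.round(r['pixel']),ray(c,r['pixel'],z)[:2])
print(robot.observe()['time'])
E
```

```text
{'time': 0.0, 'qpos': array([ 1.085 ,  0.3427,  1.525 , -0.0001,  1.2754, -0.146 ]), 'qvel': array([ 0.0004, -0.0014, -0.0009,  0.0003,  0.0004,  0.0006]), 'joint_efforts': array([  0.0005, -43.1232, -24.4218,   0.0717,   0.0559,  -0.0002]), 'tool_pos': array([0.1748, 0.4946, 0.226 ]), 'tool_rot': array([-3.14  , -0.0002,  2.8018]), 'contact_force': array([-0.0648, -0.3712, -0.4868]), 'torque': array([ 0.0226, -0.0152,  0.0262]), 'grip_force': 0.0, 'opening': 0.09179405486654406}
scene base 0.65 [262. 202.] [ 0.586  -0.2154]
scene knob_grip 0.8 [241. 199.] [ 0.5813 -0.2132]
scene coupon 0.69 [222. 181.] [ 0.513  -0.2781]
scene rest 0.8 [300. 386.] [0.627  0.1803]
scene tweezers 0.91 [324. 505.] [0.6788 0.4042]
scene tweezers 0.88 [197. 416.] [0.3604 0.2326]
scene left_tip 0.59 [211. 400.] [0.4103 0.1985]
scene left_tip 0.44 [316. 388.] [0.6918 0.1824]
scene right_tip 0.62 [205. 392.] [0.3949 0.1788]
scene right_tip 0.6 [354. 522.] [0.7382 0.4279]
scene capacitor 0.63 [200. 161.] [ 0.4199 -0.3631]
scene transformer 0.73 [348. 282.] [ 0.7666 -0.0098]
scene transformer 0.17 [200. 160.] [ 0.4199 -0.3636]
scene driver 0.75 [218. 317.] [0.4335 0.014 ]
scene cup_knob 0.71 [240. 488.] [0.4323 0.4014]
side base 0.64 [222. 319.] [ 0.5811 -0.2071]
side knob_grip 0.88 [201. 322.] [ 0.5732 -0.2028]
side coupon 0.58 [201. 348.] [ 0.5201 -0.2697]
side rest 0.82 [324. 247.] [0.6241 0.1834]
side tweezers 0.93 [430. 173.] [0.6317 0.4386]
side tweezers 0.92 [382. 414.] [0.3117 0.2698]
side left_tip 0.94 [360. 381.] [0.3677 0.24  ]
side left_tip 0.71 [304. 212.] [0.6897 0.1865]
side right_tip 0.82 [436. 118.] [0.6995 0.4662]
side right_tip 0.78 [350. 389.] [0.3564 0.2151]
side capacitor 0.69 [200. 387.] [ 0.4258 -0.3683]
side transformer 0.81 [254. 218.] [ 0.7719 -0.0129]
side driver 0.9 [286. 368.] [0.4192 0.0232]
side cup_knob 0.95 [450. 310.] [0.4446 0.3969]
side cup_knob 0.17 [326. 248.] [0.6207 0.1874]
1.2
```

View pics/scene0.png

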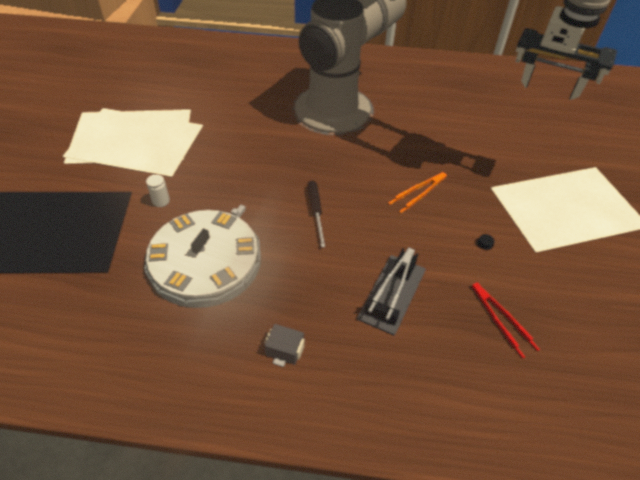

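View pics/side0.png

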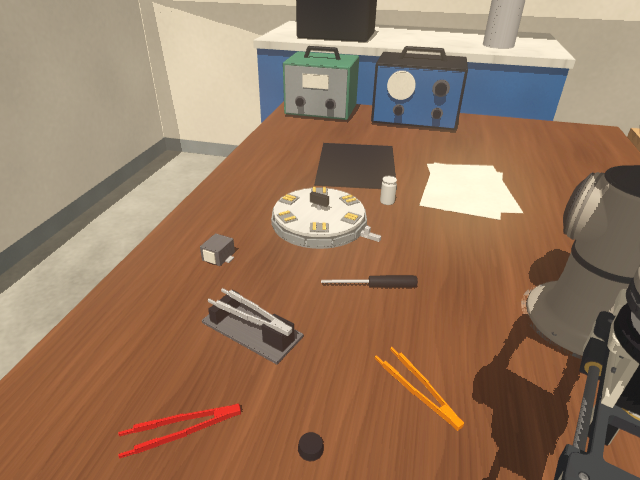

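The scene picture shows the table at (202,255) with its pointer at (238,211), the next coupon at (183,222), and the real steel tweezers on the rest at about (393,288) with tips toward (372,310). The orange and red ones are look-alikes, and my net ray positions fit the side view.

```bash
cat >> h.py <<'E'
def plan(pos,yaw,ref=None):
    "fractions to reach world pos, tool down with yaw, from the measured pose"
    T=toolpose() if ref is None else ref
    R=Ro.from_euler('xyz',[np.pi,0,yaw]).as_matrix()
    d=T[:3,:3].T@(np.array(pos)-T[:3,3]);w=Ro.from_matrix(T[:3,:3].T@R).as_rotvec()
    print('shift',np.round(d/.75,4),'rot',np.round(w/(np.pi/4),4),'rows',np.linalg.norm(d)/.0417,np.linalg.norm(w)/np.radians(7.16))
E
python3 - <<'E'
from h import *
np.set_printoptions(precision=3,suppress=True)
p=camera_params('wrist');print(p)
plan([.56,.2,.30],2.80)
E
```

```text
{'fx': 370.0176511355706, 'fy': 370.0176511355706, 'cx': 316.5562391314407, 'cy': 240.51553609030117, 'hand_eye': array([[ 0.001, -0.955, -0.295,  0.08 ],
       [ 1.   ,  0.001,  0.001, -0.   ],
       [-0.001, -0.295,  0.955, -0.158],
       [ 0.   ,  0.   ,  0.   ,  1.   ]])}
shift [-0.615 -0.2   -0.098] rot [0.    0.    0.002] rows 11.763691612602619 0.014169731948308478
```

Call:
step_arm:
  steps:
    - {"x": -0.615, "y": -0.2, "z": -0.1}
    - {"x": -0.615, "y": -0.2, "z": -0.1}
    - {"x": -0.615, "y": -0.2, "z": -0.1}
    - {"x": -0.615, "y": -0.2, "z": -0.1}
    - {"x": -0.615, "y": -0.2, "z": -0.1}
    - {"x": -0.615, "y": -0.2, "z": -0.1}
    - {"x": -0.615, "y": -0.2, "z": -0.1}
    - {"x": -0.615, "y": -0.2, "z": -0.1}
    - {"x": -0.615, "y": -0.2, "z": -0.1}
    - {"x": -0.615, "y": -0.2, "z": -0.1}
    - {"x": -0.615, "y": -0.2, "z": -0.1}
    - {"x": -0.615, "y": -0.2, "z": -0.1}

```text
$.steps[0]: bad value
```

Call:
step_arm:
  steps:
    - {"x": 0}
    - {"x": 0}
    - {"x": 0}

```text
$.steps[0]: bad value
```

```bash
python3 - <<'E'
from h import *
np.set_printoptions(precision=4,suppress=True)
T=toolpose();print(T[:3,3],robot.observe()['tool_rot'])
im,d=read_camera('wrist');cv2.imwrite('pics/w_rest.png',im);np.savez('w_rest.npz',im=im,d=d,T=T)
for q,z in [('rest',0),('tweezers',.04),('left_tip',.04),('right_tip',.04)]:
    for r in nets.landmark_of('wrist',q)[:2]: print(q,round(r['conf'],2),np.round(r['pixel']),ray('wrist',r['pixel'],z,T)[:2])
plan([.52,-.2,.30],2.80)
E
```

```text
[0.175  0.495  0.2267] [3.1415 0.     2.8018]
shift [-0.7426 -0.7203 -0.0977] rot [0.0001 0.     0.0022] rows 18.690352438947986 0.014125375963397722
```

View pics/w_rest.png

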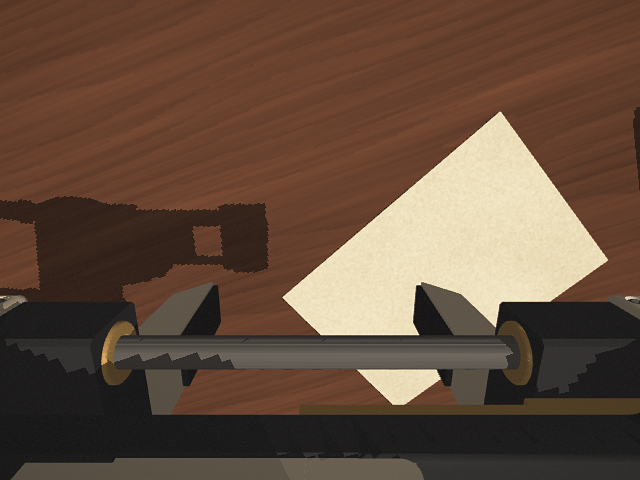

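The arm did not move: the picture shows only paper and the fingers in the lower half, because each row needs every field.

Call:
step_arm:
  steps:
    - {"x": -0.6, "y": -0.2, "z": -0.1, "rx": 0, "ry": 0, "rz": 0, "claw": 1}
    - {"x": -0.6, "y": -0.2, "z": -0.1, "rx": 0, "ry": 0, "rz": 0, "claw": 1}
    - {"x": -0.6, "y": -0.2, "z": -0.1, "rx": 0, "ry": 0, "rz": 0, "claw": 1}
    - {"x": -0.6, "y": -0.2, "z": -0.1, "rx": 0, "ry": 0, "rz": 0, "claw": 1}
    - {"x": -0.6, "y": -0.2, "z": -0.1, "rx": 0, "ry": 0, "rz": 0, "claw": 1}
    - {"x": -0.6, "y": -0.2, "z": -0.1, "rx": 0, "ry": 0, "rz": 0, "claw": 1}
    - {"x": -0.6, "y": -0.2, "z": -0.1, "rx": 0, "ry": 0, "rz": 0, "claw": 1}
    - {"x": -0.6, "y": -0.2, "z": -0.1, "rx": 0, "ry": 0, "rz": 0, "claw": 1}
    - {"x": -0.6, "y": -0.2, "z": -0.1, "rx": 0, "ry": 0, "rz": 0, "claw": 1}
    - {"x": -0.6, "y": -0.2, "z": -0.1, "rx": 0, "ry": 0, "rz": 0, "claw": 1}
    - {"x": -0.6, "y": -0.2, "z": -0.1, "rx": 0, "ry": 0, "rz": 0, "claw": 1}
    - {"x": -0.6, "y": -0.2, "z": -0.1, "rx": 0, "ry": 0, "rz": 0, "claw": 1}

```text
time: 2.45
tool_pos: [0.5524, 0.2003, 0.3021]
tool_rot: [-3.141, 0.002, 2.799]
contact_force: [-0.5, 0.1, 0.5]
opening: 0.092
grip_force: 0.0
```

Call:
step_arm:
  steps:
    - {"x": 0, "y": 0, "z": 0, "rx": 0, "ry": 0, "rz": 0, "claw": 1}
    - {"x": 0, "y": 0, "z": 0, "rx": 0, "ry": 0, "rz": 0, "claw": 1}
    - {"x": 0, "y": 0, "z": 0, "rx": 0, "ry": 0, "rz": 0, "claw": 1}

```text
time: 2.7
tool_pos: [0.5486, 0.204, 0.3014]
tool_rot: [-3.141, -0.001, 2.802]
contact_force: [0.5, -0.9, 0.3]
opening: 0.0918
grip_force: 0.0
```

```bash
python3 - <<'E'
from h import *
np.set_printoptions(precision=4,suppress=True)
T=toolpose();print(T[:3,3],robot.observe()['tool_rot'])
im,d=read_camera('wrist');cv2.imwrite('pics/w_rest2.png',im);np.savez('w_rest.npz',im=im,d=d,T=T)
for q,z in [('rest',0),('tweezers',.04),('left_tip',.04),('right_tip',.04)]:
    for r in nets.landmark_of('wrist',q)[:2]: print(q,round(r['conf'],2),np.round(r['pixel']),ray('wrist',r['pixel'],z,T)[:2])
plan([.50,-.19,.30],2.80)
E
```

```text
[0.5486 0.204  0.3014] [-3.1415 -0.0011  2.802 ]
rest 0.69 [258. 327.] [0.6336 0.1896]
tweezers 0.63 [218. 502.] [0.6413 0.4012]
left_tip 0.93 [ 52. 264.] [0.3861 0.2044]
left_tip 0.6 [316. 341.] [0.6996 0.1844]
right_tip 0.73 [259. 530.] [0.7023 0.4232]
right_tip 0.56 [317. 309.] [0.6879 0.1456]
shift [-0.1135 -0.5177  0.0025] rot [0.0003 0.0001 0.0043] rows 9.53159486000692 0.027035251779199684
```

View pics/w_rest2.png

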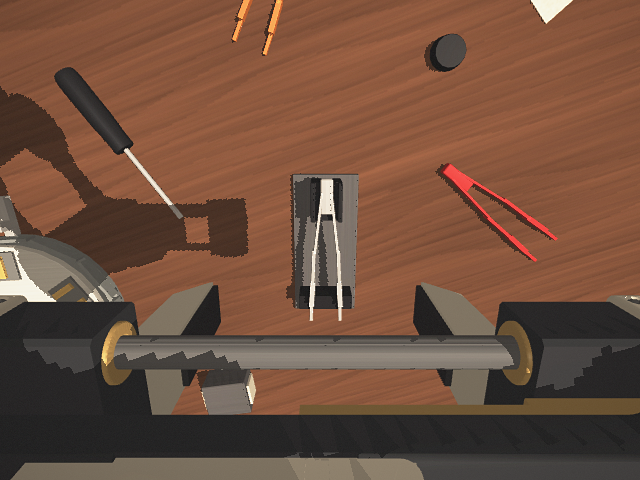

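The picture shows the real tweezers vertical on the rest: root at (row 183, col 326), tips at (320, 312) and (320, 340), with the gap open and symmetric. I next measure their line and move over the table.

```bash
python3 - <<'E'
from h import *
np.set_printoptions(precision=4,suppress=True)
f=np.load('w_rest.npz');im,d,T=f['im'],f['d'],f['T']
P=cloud('wrist',d,T)
g=cv2.cvtColor(im,cv2.COLOR_BGR2HSV)
m=(g[...,1]<60)&(g[...,2]>150);m[:170]=0;m[325:]=0;m[:,:295]=0;m[:,355:]=0
Q=P[m];print(len(Q),np.median(Q[:,2]),np.percentile(Q[:,2],[5,95]))
# image rows -> left/right edges, project to z=.052
for r in range(178,326,8):
    c=np.where(m[r])[0]
    if len(c): print(r,c.min(),c.max(),ray('wrist',(r,(c.min()+c.max())/2),.052,T)[:2],np.median(P[r,c,2]))
rows=[(r,(np.where(m[r])[0].min()+np.where(m[r])[0].max())/2) for r in range(185,318) if m[r].any()]
W=np.array([ray('wrist',x,.052,T)[:2] for x in rows])
v=np.polyfit(W[:,0],W[:,1],1);print('yaw',np.arctan(v[0]),'y at .63',np.polyval(v,.63))
# plate
mp=(P[...,2]>.003)&(P[...,2]<.014);mp[:160]=0;mp[310:]=0;mp[:,:280]=0;mp[:,370:]=0
print(cv2.minAreaRect(P[mp][:,:2].astype(np.float32)*1000))
plan([.58,-.212,.30],2.80)
E
```

```text
1213 0.05216445174991058 [0.046  0.0535]
186 321 332 [0.5359 0.2205] 0.05234110230017852
194 321 332 [0.5443 0.2176] 0.05229652044108801
202 320 333 [0.5528 0.2147] 0.05247344096631454
210 319 334 [0.5614 0.2117] 0.05218067525874698
218 318 334 [0.57   0.2082] 0.0523744033425855
226 317 335 [0.5788 0.2051] 0.05223676653039169
234 316 336 [0.5878 0.2021] 0.05173916410871138
242 315 337 [0.5969 0.1989] 0.05251213907427846
250 314 338 [0.6061 0.1958] 0.05258389815068018
258 312 340 [0.6154 0.1926] 0.05235549748231211
266 312 340 [0.6249 0.1893] 0.0526174610286092
274 311 340 [0.6343 0.1855] 0.05224316318679054
282 311 340 [0.644  0.1821] 0.05182521537574955
290 310 341 [0.6538 0.1787] 0.05262430250378902
298 309 341 [0.6636 0.1747] 0.05251706104872625
306 309 342 [0.674  0.1718] 0.05225988300857423
314 310 340 [0.684  0.1677] 0.045867537052770246
yaw -0.3402602818390665 y at .63 0.18713719851763605
((609.3402099609375, 186.2552947998047), (98.7119140625, 184.9171142578125), 69.46250915527344)
shift [-0.2239 -0.5099  0.0025] rot [0.0003 0.0001 0.0043] rows 10.016406418970075 0.027035251779199684
```

Call:
step_arm:
  steps:
    - {"x": -0.224, "y": -0.51, "z": 0, "rx": 0, "ry": 0, "rz": 0, "claw": 1}
    - {"x": -0.224, "y": -0.51, "z": 0, "rx": 0, "ry": 0, "rz": 0, "claw": 1}
    - {"x": -0.224, "y": -0.51, "z": 0, "rx": 0, "ry": 0, "rz": 0, "claw": 1}
    - {"x": -0.224, "y": -0.51, "z": 0, "rx": 0, "ry": 0, "rz": 0, "claw": 1}
    - {"x": -0.224, "y": -0.51, "z": 0, "rx": 0, "ry": 0, "rz": 0, "claw": 1}
    - {"x": -0.224, "y": -0.51, "z": 0, "rx": 0, "ry": 0, "rz": 0, "claw": 1}
    - {"x": -0.224, "y": -0.51, "z": 0, "rx": 0, "ry": 0, "rz": 0, "claw": 1}
    - {"x": -0.224, "y": -0.51, "z": 0, "rx": 0, "ry": 0, "rz": 0, "claw": 1}
    - {"x": -0.224, "y": -0.51, "z": 0, "rx": 0, "ry": 0, "rz": 0, "claw": 1}
    - {"x": -0.224, "y": -0.51, "z": 0, "rx": 0, "ry": 0, "rz": 0, "claw": 1}
    - {"x": -0.224, "y": -0.51, "z": 0, "rx": 0, "ry": 0, "rz": 0, "claw": 1}
    - {"x": -0.224, "y": -0.51, "z": 0, "rx": 0, "ry": 0, "rz": 0, "claw": 1}

```text
time: 3.95
tool_pos: [0.5798, -0.2148, 0.301]
tool_rot: [3.141, -0.001, 2.799]
contact_force: [-0.2, 0.8, 0.2]
opening: 0.0919
grip_force: 0.0
```

Call:
step_arm:
  steps:
    - {"x": 0, "y": 0, "z": 0, "rx": 0, "ry": 0, "rz": 0, "claw": 0}
    - {"x": 0, "y": 0, "z": 0, "rx": 0, "ry": 0, "rz": 0, "claw": 0}
    - {"x": 0, "y": 0, "z": 0, "rx": 0, "ry": 0, "rz": 0, "claw": 0}

```text
time: 4.2
tool_pos: [0.5804, -0.2112, 0.3022]
tool_rot: [3.141, 0.001, 2.804]
contact_force: [0.0, -0.1, -0.0]
opening: 0.0765
grip_force: 0.0
```

```bash
python3 - <<'E'
from h import *
np.set_printoptions(precision=4,suppress=True)
T=toolpose();print(T[:3,3],robot.observe()['tool_rot'])
im,d=read_camera('wrist');cv2.imwrite('pics/w_tab.png',im);np.savez('w_tab.npz',im=im,d=d,T=T)
for q,z in [('base',0),('knob_grip',.066),('coupon',.038)]:
    for r in nets.landmark_of('wrist',q)[:2]: print(q,round(r['conf'],2),np.round(r['pixel']),ray('wrist',r['pixel'],z,T)[:2])
P=cloud('wrist',d,T)
z=P[...,2]
m=(z>.034)&(z<.05);m[300:]=0;m[np.linalg.norm(P[...,:2]-[.583,-.21],axis=-1)>.15]=0
c,r=cv2.minEnclosingCircle(P[m][:,:2].astype(np.float32)*1000);print('disc',c,r,m.sum())
k=(z>.07)&(z<.09)&(np.linalg.norm(P[...,:2]-[.583,-.21],axis=-1)<.05);print('knob',k.sum(),np.median(z[k]),cv2.minAreaRect(P[k][:,:2].astype(np.float32)*1000))
g=cv2.cvtColor(im,cv2.COLOR_BGR2HSV);b=(g[...,1]>120)&(g[...,0]>12)&(g[...,0]<30)&(g[...,2]>140)&(z>.038)&(z<.055);b[300:]=0
n,l,s,ce=cv2.connectedComponentsWithStats(b.astype(np.uint8))
for i in range(1,n):
    if s[i,4]>60:
        q=P[l==i];print(s[i,4],np.median(q,0),cv2.minAreaRect(q[:,:2].astype(np.float32)*1000)[1:])
E
```

```text
[ 0.5804 -0.2112  0.3022] [3.1413 0.0005 2.8041]
base 0.64 [196. 316.] [ 0.5835 -0.2124]
coupon 0.7 [166. 247.] [ 0.5194 -0.2725]
disc (584.0101318359375, -211.43580627441406) 115.04651641845703 29722
knob 619 0.07918185512941339 ((583.2484741210938, -211.36424255371094), (13.974435806274414, 49.52669143676758), 73.8368911743164)
197 [ 0.4957 -0.1917  0.0462] ((7.767997741699219, 26.73833656311035), 73.4981460571289)
196 [ 0.4985 -0.1812  0.0462] ((7.482950210571289, 27.390796661376953), 71.02369689941406)
183 [ 0.5509 -0.1272  0.0463] ((7.811184883117676, 27.909433364868164), 14.071322441101074)
189 [ 0.5124 -0.267   0.0462] ((27.771076202392578, 7.7558794021606445), 43.551475524902344)
173 [ 0.5732 -0.1211  0.0462] ((7.719590187072754, 27.30006980895996), 13.05931282043457)
185 [ 0.5251 -0.2799  0.0461] ((27.84526824951172, 8.00303840637207), 43.31632995605469)
157 [ 0.6376 -0.1386  0.0463] ((29.73128318786621, 8.093755722045898), 42.65576934814453)
160 [ 0.6588 -0.1599  0.0463] ((27.78811264038086, 8.225754737854004), 43.509403228759766)
81 [ 0.6171 -0.2886  0.0464] ((8.468046188354492, 15.925872802734375), 20.913148880004883)
141 [ 0.6677 -0.2426  0.0465] ((7.566169261932373, 28.249160766601562), 73.99897766113281)
129 [ 0.6716 -0.2302  0.0467] ((7.23355770111084, 26.625717163085938), 71.33135223388672)
```

View pics/w_tab.png

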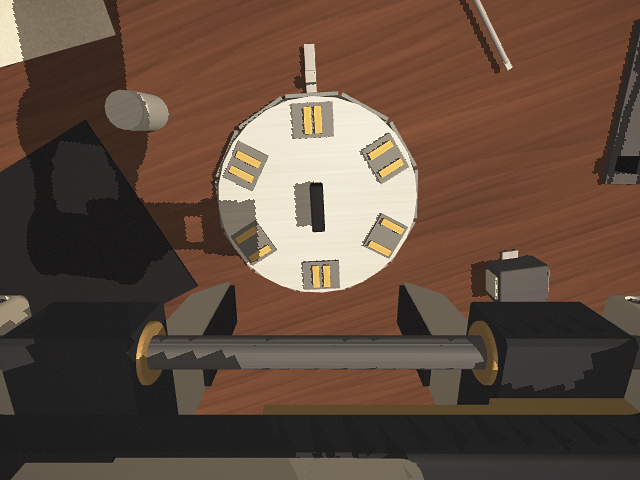

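Axis at (0.5836, −0.2114) and the disc radius 115 mm, bar tops 46 mm and 18 mm spacing of the next coupon at (166,247) all match the text. Now grasp the knob bar, at yaw −16.2°.

```bash
python3 - <<'E'
from h import *
plan([.5836,-.2114,.050],np.pi-.283)
E
```

```text
shift [-0.0037  0.0023  0.336 ] rot [ 0.      0.0005 -0.0706] rows 6.0435393049221116 0.44344713366120936
```

Call:
step_arm:
  squeeze: 25
  steps:
    - {"x": -0.004, "y": 0.002, "z": 0, "rx": 0, "ry": 0, "rz": -0.07, "claw": 0}
    - {"x": -0.004, "y": 0.002, "z": 0.1, "rx": 0, "ry": 0, "rz": -0.07, "claw": 0}
    - {"x": -0.004, "y": 0.002, "z": 0.2, "rx": 0, "ry": 0, "rz": -0.07, "claw": 0}
    - {"x": -0.004, "y": 0.002, "z": 0.25, "rx": 0, "ry": 0, "rz": -0.07, "claw": 0}
    - {"x": -0.004, "y": 0.002, "z": 0.29, "rx": 0, "ry": 0, "rz": -0.07, "claw": 0}
    - {"x": -0.004, "y": 0.002, "z": 0.32, "rx": 0, "ry": 0, "rz": -0.07, "claw": 0}
    - {"x": -0.004, "y": 0.002, "z": 0.336, "rx": 0, "ry": 0, "rz": -0.07, "claw": 0}
    - {"x": -0.004, "y": 0.002, "z": 0.336, "rx": 0, "ry": 0, "rz": -0.07, "claw": 0}
    - {"x": -0.004, "y": 0.002, "z": 0.336, "rx": 0, "ry": 0, "rz": -0.07, "claw": 0}

```text
time: 5.15
tool_pos: [0.5823, -0.2117, 0.0481]
tool_rot: [3.141, -0.005, 2.857]
contact_force: [0.7, 0.3, 0.2]
opening: 0.0461
grip_force: 0.0
```

Call:
step_arm:
  steps:
    - {"x": 0, "y": 0, "z": 0, "rx": 0, "ry": 0, "rz": 0, "claw": -1}
    - {"x": 0, "y": 0, "z": 0, "rx": 0, "ry": 0, "rz": 0, "claw": -1}
    - {"x": 0, "y": 0, "z": 0, "rx": 0, "ry": 0, "rz": 0, "claw": -1}
    - {"x": 0, "y": 0, "z": 0, "rx": 0, "ry": 0, "rz": 0, "claw": -1}
    - {"x": 0, "y": 0, "z": 0, "rx": 0, "ry": 0, "rz": 0, "claw": -1}
    - {"x": 0, "y": 0, "z": 0, "rx": 0, "ry": 0, "rz": 0, "claw": -1}

```text
time: 5.65
tool_pos: [0.5843, -0.212, 0.0511]
tool_rot: [3.14, 0.002, 2.857]
contact_force: [1.1, 5.9, 5.6]
opening: 0.0142
grip_force: 25.0
```

Call:
step_arm:
  steps:
    - {"x": 0, "y": 0, "z": 0, "rx": 0, "ry": 0, "rz": 0.06, "claw": -1}
    - {"x": 0, "y": 0, "z": 0, "rx": 0, "ry": 0, "rz": 0.14, "claw": -1}
    - {"x": 0, "y": 0, "z": 0, "rx": 0, "ry": 0, "rz": 0.22, "claw": -1}
    - {"x": 0, "y": 0, "z": 0, "rx": 0, "ry": 0, "rz": 0.3, "claw": -1}
    - {"x": 0, "y": 0, "z": 0, "rx": 0, "ry": 0, "rz": 0.38, "claw": -1}
    - {"x": 0, "y": 0, "z": 0, "rx": 0, "ry": 0, "rz": 0.46, "claw": -1}
    - {"x": 0, "y": 0, "z": 0, "rx": 0, "ry": 0, "rz": 0.54, "claw": -1}
    - {"x": 0, "y": 0, "z": 0, "rx": 0, "ry": 0, "rz": 0.62, "claw": -1}
    - {"x": 0, "y": 0, "z": 0, "rx": 0, "ry": 0, "rz": 0.7, "claw": -1}
    - {"x": 0, "y": 0, "z": 0, "rx": 0, "ry": 0, "rz": 0.78, "claw": -1}
    - {"x": 0, "y": 0, "z": 0, "rx": 0, "ry": 0, "rz": 0.86, "claw": -1}
    - {"x": 0, "y": 0, "z": 0, "rx": 0, "ry": 0, "rz": 0.94, "claw": -1}

```text
time: 6.65
tool_pos: [0.5839, -0.212, 0.0511]
tool_rot: [3.141, 0.001, 2.12]
contact_force: [-0.3, 0.5, 2.8]
opening: 0.0262
grip_force: 15.6
```

Call:
step_arm:
  steps:
    - {"x": 0, "y": 0, "z": 0, "rx": 0, "ry": 0, "rz": 0.08, "claw": -1}
    - {"x": 0, "y": 0, "z": 0, "rx": 0, "ry": 0, "rz": 0.16, "claw": -1}
    - {"x": 0, "y": 0, "z": 0, "rx": 0, "ry": 0, "rz": 0.24, "claw": -1}
    - {"x": 0, "y": 0, "z": 0, "rx": 0, "ry": 0, "rz": 0.31, "claw": -1}
    - {"x": 0, "y": 0, "z": 0, "rx": 0, "ry": 0, "rz": 0.36, "claw": -1}
    - {"x": 0, "y": 0, "z": 0, "rx": 0, "ry": 0, "rz": 0.39, "claw": -1}
    - {"x": 0, "y": 0, "z": 0, "rx": 0, "ry": 0, "rz": 0.39, "claw": -1}
    - {"x": 0, "y": 0, "z": 0, "rx": 0, "ry": 0, "rz": 0.39, "claw": -1}
    - {"x": 0, "y": 0, "z": 0, "rx": 0, "ry": 0, "rz": 0.39, "claw": -1}

```text
time: 7.4
tool_pos: [0.5838, -0.2127, 0.0505]
tool_rot: [3.141, 0.001, 1.814]
contact_force: [-1.1, 1.3, 5.5]
opening: 0.0137
grip_force: 25.0
```

Call:
step_arm:
  steps:
    - {"x": 0, "y": 0, "z": 0, "rx": 0, "ry": 0, "rz": 0, "claw": -0.2}
    - {"x": 0, "y": 0, "z": 0, "rx": 0, "ry": 0, "rz": 0, "claw": -0.2}
    - {"x": 0, "y": 0, "z": 0, "rx": 0, "ry": 0, "rz": 0, "claw": -0.2}
    - {"x": 0, "y": 0, "z": -0.05, "rx": 0, "ry": 0, "rz": 0, "claw": -0.2}
    - {"x": 0, "y": 0, "z": -0.1, "rx": 0, "ry": 0, "rz": 0, "claw": -0.2}
    - {"x": 0, "y": 0, "z": -0.15, "rx": 0, "ry": 0, "rz": 0, "claw": -0.2}
    - {"x": 0, "y": 0, "z": -0.2, "rx": 0, "ry": 0, "rz": 0, "claw": -0.2}
    - {"x": 0, "y": 0, "z": -0.25, "rx": 0, "ry": 0, "rz": 0, "claw": -0.2}
    - {"x": 0, "y": 0, "z": -0.3, "rx": 0, "ry": 0, "rz": 0, "claw": -0.2}
    - {"x": 0, "y": 0, "z": -0.33, "rx": 0, "ry": 0, "rz": 0, "claw": -0.2}
    - {"x": 0, "y": 0, "z": -0.33, "rx": 0, "ry": 0, "rz": 0, "claw": -0.2}
    - {"x": 0, "y": 0, "z": -0.33, "rx": 0, "ry": 0, "rz": 0, "claw": -0.2}

```text
time: 8.4
tool_pos: [0.5838, -0.2128, 0.2983]
tool_rot: [3.139, 0.002, 1.812]
contact_force: [-0.0, 0.5, -1.2]
opening: 0.0371
grip_force: 0.0
```

```bash
cat > tab.py <<'E'
from h import *
np.set_printoptions(precision=4,suppress=True)
def table(name):
    T=toolpose();print(T[:3,3],robot.observe()['tool_rot'])
    im,d=read_camera('wrist');cv2.imwrite(f'pics/{name}.png',im);np.savez(name+'.npz',im=im,d=d,T=T)
    P=cloud('wrist',d,T);z=P[...,2]
    k=(z>.07)&(z<.09)&(np.linalg.norm(P[...,:2]-[.583,-.21],axis=-1)<.05);print('knob',k.sum(),cv2.minAreaRect(P[k][:,:2].astype(np.float32)*1000))
    g=cv2.cvtColor(im,cv2.COLOR_BGR2HSV);b=(g[...,1]>120)&(g[...,0]>12)&(g[...,0]<30)&(g[...,2]>100)&(z>.038)&(z<.055);b[300:]=0
    n,l,s,ce=cv2.connectedComponentsWithStats(b.astype(np.uint8))
    for i in range(1,n):
        if s[i,4]>60:
            q=P[l==i];print(s[i,4],ce[i],cv2.minAreaRect(q[:,:2].astype(np.float32)*1000))
E
python3 -c "
from tab import *
table('tab2')
plan([.592,.195,.20],np.pi-.340)"
```

```text
[ 0.5838 -0.2128  0.2983] [3.1394 0.0018 1.8125]
knob 621 ((583.6224365234375, -211.15895080566406), (12.682476043701172, 49.74882888793945), 14.008462905883789)
199 [310.9146 114.5075] ((556.4591674804688, -125.18888092041016), (7.52726411819458, 26.933914184570312), 13.792097091674805)
199 [321.0704 114.3216] ((567.7412109375, -122.40379333496094), (7.33877420425415, 26.91633415222168), 13.965733528137207)
197 [382.8071 149.203 ] ((640.6773681640625, -141.05833435058594), (27.64530372619629, 8.813183784484863), 42.08469009399414)
205 [248.1171 151.078 ] ((499.91693115234375, -178.1740264892578), (8.810707092285156, 27.622459411621094), 73.98399353027344)
198 [240.6465 165.702 ] ((495.0795593261719, -195.10885620117188), (8.207963943481445, 27.53205680847168), 73.23661041259766)
192 [392.4323 167.9115] ((657.0847778320312, -157.6382293701172), (28.10287857055664, 9.049201011657715), 43.41249465942383)
169 [390.0533 226.7988] ((674.3213500976562, -221.87518310546875), (8.415655136108398, 27.18604278564453), 72.12734985351562)
169 [242.5917 227.9349] ((509.7405700683594, -264.20660400390625), (27.97780990600586, 8.797964096069336), 42.435543060302734)
165 [255.2667 247.2424] ((528.6033935546875, -283.80810546875), (28.47770881652832, 9.094236373901367), 43.40519714355469)
164 [375.9573 248.2134] ((666.6668701171875, -251.06985473632812), (8.715055465698242, 29.325979232788086), 75.88443756103516)
131 [310.4962 273.542 ] ((598.966552734375, -299.9392395019531), (6.040839672088623, 27.885303497314453), 13.512995719909668)
135 [321.4222 273.6   ] ((611.1153564453125, -296.9428405761719), (7.224628925323486, 27.659427642822266), 14.163147926330566)
shift [0.5248 0.1414 0.1289] rot [-0.0003 -0.001  -1.2595] rows 10.045919870031996 7.916091777402531
```

Disc turned exactly one click (59.9°); the 18 mm coupon's bars are now at the pointer, centre (0.4975, −0.1866), yaw −16.2°. On to the tweezers.

Call:
step_arm:
  steps:
    - {"x": 0.525, "y": 0.141, "z": 0.129, "rx": 0, "ry": 0, "rz": -1, "claw": 0.3}
    - {"x": 0.525, "y": 0.141, "z": 0.129, "rx": 0, "ry": 0, "rz": -1, "claw": 0.3}
    - {"x": 0.525, "y": 0.141, "z": 0.129, "rx": 0, "ry": 0, "rz": -1, "claw": 0.3}
    - {"x": 0.525, "y": 0.141, "z": 0.129, "rx": 0, "ry": 0, "rz": -1, "claw": 0.3}
    - {"x": 0.525, "y": 0.141, "z": 0.129, "rx": 0, "ry": 0, "rz": -1, "claw": 0.3}
    - {"x": 0.525, "y": 0.141, "z": 0.129, "rx": 0, "ry": 0, "rz": -1, "claw": 0.3}
    - {"x": 0.525, "y": 0.141, "z": 0.129, "rx": 0, "ry": 0, "rz": -1, "claw": 0.3}
    - {"x": 0.525, "y": 0.141, "z": 0.129, "rx": 0, "ry": 0, "rz": -1, "claw": 0.3}
    - {"x": 0.525, "y": 0.141, "z": 0.129, "rx": 0, "ry": 0, "rz": -1, "claw": 0.3}
    - {"x": 0.525, "y": 0.141, "z": 0.129, "rx": 0, "ry": 0, "rz": -1, "claw": 0.3}
    - {"x": 0.525, "y": 0.141, "z": 0.129, "rx": 0, "ry": 0, "rz": -1, "claw": 0.3}
    - {"x": 0.525, "y": 0.141, "z": 0.129, "rx": 0, "ry": 0, "rz": -1, "claw": 0.3}

```text
time: 9.45
tool_pos: [0.5902, 0.1971, 0.1973]
tool_rot: [-3.138, -0.004, 2.602]
contact_force: [0.5, 0.3, -0.5]
opening: 0.0596
grip_force: 0.0
```

Call:
step_arm:
  steps:
    - {"x": 0, "y": 0, "z": 0, "rx": 0, "ry": 0, "rz": -0.14, "claw": 0.3}
    - {"x": 0, "y": 0, "z": 0, "rx": 0, "ry": 0, "rz": -0.26, "claw": 0.3}
    - {"x": 0, "y": 0, "z": 0, "rx": 0, "ry": 0, "rz": -0.26, "claw": 0.3}
    - {"x": 0, "y": 0, "z": 0, "rx": 0, "ry": 0, "rz": -0.26, "claw": 0.3}
    - {"x": 0, "y": 0, "z": 0, "rx": 0, "ry": 0, "rz": -0.26, "claw": 0.3}

```text
time: 9.87
tool_pos: [0.5921, 0.1938, 0.2002]
tool_rot: [-3.141, -0.0, 2.798]
contact_force: [0.2, -0.0, 0.3]
opening: 0.06
grip_force: 0.0
```

```bash
cat > tw.py <<'E'
from h import *
np.set_printoptions(precision=4,suppress=True)
T=toolpose();print(T[:3,3],robot.observe()['tool_rot'])
im,d=read_camera('wrist');cv2.imwrite('pics/tw.png',im);np.savez('tw.npz',im=im,d=d,T=T)
P=cloud('wrist',d,T)
u=np.array([np.cos(.34),-np.sin(.34)]);v=np.array([np.sin(.34),np.cos(.34)])
r=P[...,:2]-[.624,.1892];a=r@u;b=r@v
g=cv2.cvtColor(im,cv2.COLOR_BGR2HSV)
m=(g[...,1]<60)&(g[...,2]>120)&(np.abs(P[...,2]-.052)<.004)&(abs(b)<.03)&(a>-.12)&(a<.09)
print(m.sum(),'a range',np.percentile(a[m],[0,.5,99.5,100])*1000,'z',np.median(P[m][:,2]))
for x in np.arange(-.10,.075,.01):
    q=m&(abs(a-x)<.004)
    if q.any(): print(round(x,3),np.round(np.array([b[q].min(),b[q].max(),(b[q].min()+b[q].max())/2])*1000,1))
for q in ['left_tip','right_tip']:
    for k in nets.landmark_of('wrist',q)[:2]: print(q,round(k['conf'],2),np.round(k['pixel']),ray('wrist',k['pixel'],.04,T)[:2])
E
python3 tw.py
```

```text
[0.5921 0.1938 0.2002] [-3.1411 -0.0005  2.7977]
2081 a range [-101.2992 -101.2317   52.0967   52.949 ] z 0.052247803568736984
-0.1 [-7.1  6.6 -0.3]
-0.09 [-6.4  6.7  0.2]
-0.08 [-7.2  6.7 -0.2]
-0.07 [-8.9  8.5 -0.2]
-0.06 [-9.8  9.4 -0.2]
-0.05 [-10.7  10.4  -0.1]
-0.04 [-12.5  12.3  -0.1]
-0.03 [-13.4  13.2  -0.1]
-0.02 [-16.1  16.   -0. ]
-0.01 [-16.2  16.2  -0. ]
-0.0 [-17.2  16.3  -0.5]
0.01 [-17.4  16.5  -0.4]
0.02 [-18.4  18.5   0.1]
0.03 [-18.5  18.6   0.1]
0.04 [-19.5  19.9   0.2]
0.05 [-19.7  20.    0.2]
left_tip 0.83 [223. 620.] [0.6844 0.4467]
left_tip 0.56 [325. 345.] [0.6991 0.185 ]
right_tip 0.97 [326. 306.] [0.6874 0.1493]
right_tip 0.75 [248. 591.] [0.699  0.4195]
```

View pics/tw.png

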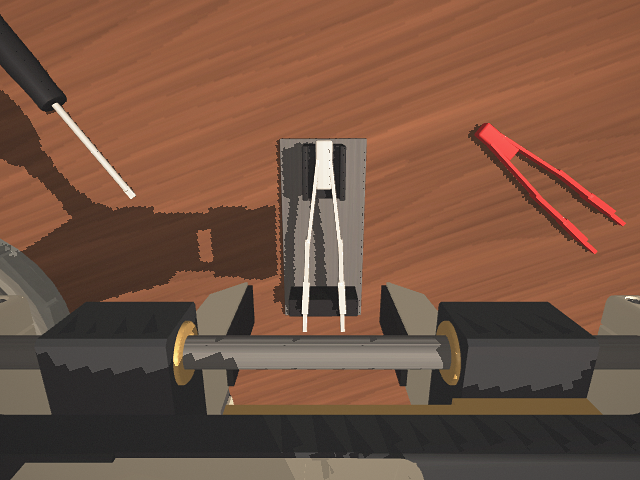

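Tweezers line fits yaw −0.340 with 34 mm width at the pads, tips at (331, 305) and (331, 343); origin ≈ (0.627, 0.188). The fingers straddle it; go down.

```bash
python3 -c "
from h import *
plan([.6268,.1882,.027],np.pi-.340)"
```

```text
shift [-0.0464  0.0076  0.2313] rot [-0.     -0.0001 -0.0023] rows 4.244946134384815 0.014479414439263929
```

Call:
step_arm:
  squeeze: 15
  steps:
    - {"x": -0.046, "y": 0.008, "z": 0, "rx": 0, "ry": 0, "rz": -0.002, "claw": 0.3}
    - {"x": -0.046, "y": 0.008, "z": 0.04, "rx": 0, "ry": 0, "rz": -0.002, "claw": 0.3}
    - {"x": -0.046, "y": 0.008, "z": 0.09, "rx": 0, "ry": 0, "rz": -0.002, "claw": 0.3}
    - {"x": -0.046, "y": 0.008, "z": 0.13, "rx": 0, "ry": 0, "rz": -0.002, "claw": 0.3}
    - {"x": -0.046, "y": 0.008, "z": 0.17, "rx": 0, "ry": 0, "rz": -0.002, "claw": 0.3}
    - {"x": -0.046, "y": 0.008, "z": 0.2, "rx": 0, "ry": 0, "rz": -0.002, "claw": 0.3}
    - {"x": -0.046, "y": 0.008, "z": 0.22, "rx": 0, "ry": 0, "rz": -0.002, "claw": 0.3}
    - {"x": -0.046, "y": 0.008, "z": 0.231, "rx": 0, "ry": 0, "rz": -0.002, "claw": 0.3}
    - {"x": -0.046, "y": 0.008, "z": 0.231, "rx": 0, "ry": 0, "rz": -0.002, "claw": 0.3}
    - {"x": -0.046, "y": 0.008, "z": 0.231, "rx": 0, "ry": 0, "rz": -0.002, "claw": 0.3}

```text
time: 10.85
tool_pos: [0.6269, 0.1892, 0.0277]
tool_rot: [3.141, 0.0, 2.803]
contact_force: [-0.4, 0.1, 0.7]
opening: 0.0598
grip_force: 0.0
```

Call:
step_arm:
  steps:
    - {"x": 0, "y": 0, "z": 0, "rx": 0, "ry": 0, "rz": 0, "claw": -0.2}
    - {"x": 0, "y": 0, "z": 0, "rx": 0, "ry": 0, "rz": 0, "claw": -0.25}
    - {"x": 0, "y": 0, "z": 0, "rx": 0, "ry": 0, "rz": 0, "claw": -0.3}
    - {"x": 0, "y": 0, "z": 0, "rx": 0, "ry": 0, "rz": 0, "claw": -0.37}
    - {"x": 0, "y": 0, "z": 0, "rx": 0, "ry": 0, "rz": 0, "claw": -0.42}
    - {"x": 0, "y": 0, "z": 0, "rx": 0, "ry": 0, "rz": 0, "claw": -0.42}
    - {"x": 0, "y": 0, "z": 0, "rx": 0, "ry": 0, "rz": 0, "claw": -0.42}
    - {"x": 0, "y": 0, "z": 0, "rx": 0, "ry": 0, "rz": 0, "claw": -0.42}

```text
time: 11.52
tool_pos: [0.6271, 0.1891, 0.028]
tool_rot: [3.141, 0.001, 2.803]
contact_force: [-0.0, -1.2, 4.7]
opening: 0.0267
grip_force: 7.7
```

Call:
step_arm:
  steps:
    - {"x": 0, "y": 0, "z": -0.01, "rx": 0, "ry": 0, "rz": 0, "claw": -0.42}
    - {"x": 0, "y": 0, "z": -0.03, "rx": 0, "ry": 0, "rz": 0, "claw": -0.42}
    - {"x": 0, "y": 0, "z": -0.05, "rx": 0, "ry": 0, "rz": 0, "claw": -0.42}
    - {"x": 0, "y": 0, "z": -0.07, "rx": 0, "ry": 0, "rz": 0, "claw": -0.42}
    - {"x": 0, "y": 0, "z": -0.09, "rx": 0, "ry": 0, "rz": 0, "claw": -0.42}
    - {"x": 0, "y": 0, "z": -0.11, "rx": 0, "ry": 0, "rz": 0, "claw": -0.42}
    - {"x": 0, "y": 0, "z": -0.12, "rx": 0, "ry": 0, "rz": 0, "claw": -0.42}
    - {"x": 0, "y": 0, "z": -0.12, "rx": 0, "ry": 0, "rz": 0, "claw": -0.42}
    - {"x": 0, "y": 0, "z": -0.12, "rx": 0, "ry": 0, "rz": 0, "claw": -0.42}

```text
time: 12.27
tool_pos: [0.6264, 0.1892, 0.117]
tool_rot: [3.141, -0.0, 2.803]
contact_force: [0.5, 0.3, -0.4]
opening: 0.0266
grip_force: 6.2
```

```bash
python3 - <<'E'
from h import *
np.set_printoptions(precision=4,suppress=True)
T=toolpose();print(T[:3,3],robot.observe()['tool_rot'],robot.observe()['opening'])
im,d=read_camera('wrist');cv2.imwrite('pics/lift.png',im);np.savez('lift.npz',im=im,d=d,T=T)
z=T[2,3]+.013
for q in ['left_tip','right_tip','tweezers']:
    for k in nets.landmark_of('wrist',q)[:2]: print(q,round(k['conf'],2),np.round(k['pixel']),ray('wrist',k['pixel'],z,T))
s,_=read_camera('side');cv2.imwrite('pics/lift_s.png',cv2.resize(s[200:400,120:360],None,fx=3,fy=3))
E
```

```text
[0.6264 0.1892 0.117 ] [ 3.1415 -0.0002  2.8035] 0.026601203406720897
tweezers 0.73 [170. 624.] [0.6056 0.3231 0.13  ]
```

View pics/lift.png

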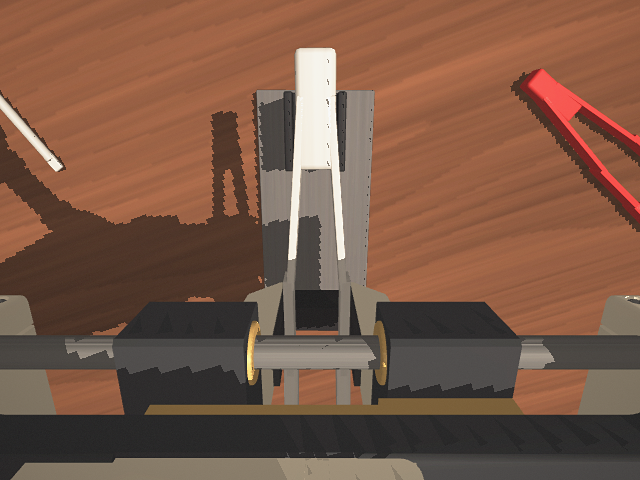

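View pics/lift_s.png

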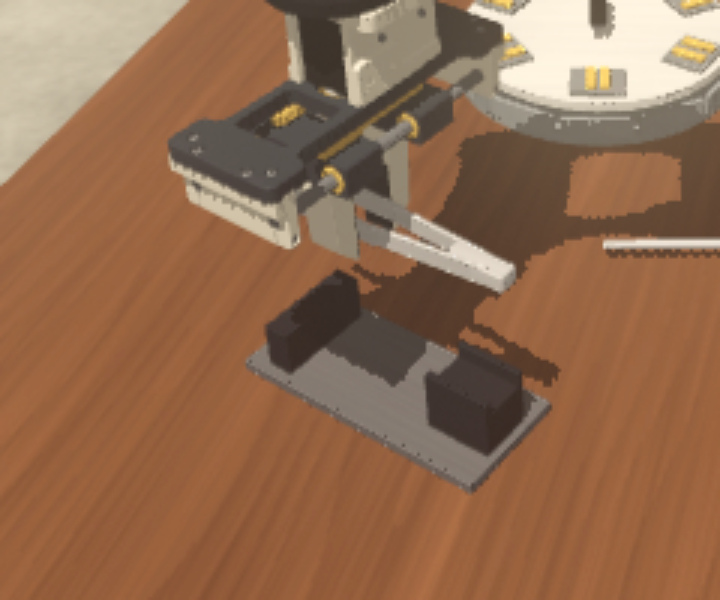

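The tweezers hang straight in the fingers, clear of the rest (wrist: root at (50..165, 316); side: level, about 85 mm up). I check the hold from the depth and plan the trip.

```bash
cat > hold.py <<'E'
from h import *
np.set_printoptions(precision=4,suppress=True)
def hold(f):
    im,d,T=f['im'],f['d'],f['T'];P=cloud('wrist',d,T)
    L=(P-T[:3,3])@T[:3,:3]   # tool coords; tweezers x=-toolx, y = tooly(+yaw pi => -?), z=-toolz
    a=-L[...,0];h=-L[...,2];b=L[...,1]
    g=cv2.cvtColor(im,cv2.COLOR_BGR2HSV)
    m=(g[...,1]<60)&(abs(h-.025)<.015)&(abs(b)<.02)&(a<-.025)&(a>-.13)
    print(m.sum(),'a min',a[m].min())
    print('top h = %.4f + %.4f a'%tuple(np.polyfit(a[m],h[m],1)[::-1]))
    for x in np.arange(-.10,-.02,.01):
        q=m&(abs(a-x)<.004)
        if q.any(): print(round(x,3),np.round([b[q].min()*1e3,b[q].max()*1e3,(b[q].min()+b[q].max())*500,np.median(h[q])*1e3],1))
if __name__=='__main__':
    hold(np.load('lift.npz'))
    yb=-.283;c=np.array([.4975,-.18664]);o=c-.07*np.array([np.cos(yb),np.sin(yb)]);print('origin target',o)
    plan([o[0],o[1],.117],np.pi+yb)
E
python3 hold.py
```

```text
6963 a min -0.10495509938863651
top h = 0.0235 + -0.0058 a
-0.1 [-7.2  6.3 -0.5 24. ]
-0.09 [-7.4  6.5 -0.5 24.1]
-0.08 [-7.8  6.9 -0.5 24.1]
-0.07 [-8.4  7.8 -0.3 24.1]
-0.06 [-9.2  8.7 -0.3 24. ]
-0.05 [-9.8  9.7 -0.1 24.1]
-0.04 [-10.4  10.2  -0.1  24. ]
-0.03 [-11.4  11.3  -0.1  24.1]
origin target [ 0.4303 -0.1671]
shift [ 0.0887 -0.5346 -0.0006] rot [-0.001  -0.0021 -0.0703] rows 9.747060904645203 0.4418624721649495
```

Call:
step_arm:
  steps:
    - {"x": 0.02, "y": -0.1, "z": 0, "rx": 0, "ry": 0, "rz": -0.02, "claw": -0.44}
    - {"x": 0.03, "y": -0.15, "z": 0, "rx": 0, "ry": 0, "rz": -0.04, "claw": -0.46}
    - {"x": 0.035, "y": -0.2, "z": 0, "rx": 0, "ry": 0, "rz": -0.07, "claw": -0.48}
    - {"x": 0.042, "y": -0.25, "z": 0, "rx": 0, "ry": 0, "rz": -0.07, "claw": -0.48}
    - {"x": 0.05, "y": -0.3, "z": 0, "rx": 0, "ry": 0, "rz": -0.07, "claw": -0.48}
    - {"x": 0.058, "y": -0.35, "z": 0, "rx": 0, "ry": 0, "rz": -0.07, "claw": -0.48}
    - {"x": 0.066, "y": -0.4, "z": 0, "rx": 0, "ry": 0, "rz": -0.07, "claw": -0.48}
    - {"x": 0.075, "y": -0.45, "z": 0, "rx": 0, "ry": 0, "rz": -0.07, "claw": -0.48}
    - {"x": 0.083, "y": -0.5, "z": 0, "rx": 0, "ry": 0, "rz": -0.07, "claw": -0.48}
    - {"x": 0.089, "y": -0.525, "z": 0, "rx": 0, "ry": 0, "rz": -0.07, "claw": -0.48}
    - {"x": 0.089, "y": -0.535, "z": 0, "rx": 0, "ry": 0, "rz": -0.07, "claw": -0.48}
    - {"x": 0.089, "y": -0.535, "z": 0, "rx": 0, "ry": 0, "rz": -0.07, "claw": -0.48}

```text
time: 13.52
tool_pos: [0.4299, -0.1687, 0.1171]
tool_rot: [3.142, 0.0, 2.855]
contact_force: [-0.4, -0.6, -0.2]
opening: 0.024
grip_force: 8.1
```

Call:
step_arm:
  steps:
    - {"x": 0, "y": 0, "z": 0, "rx": 0, "ry": 0, "rz": 0, "claw": -0.48}
    - {"x": 0, "y": 0, "z": 0, "rx": 0, "ry": 0, "rz": 0, "claw": -0.48}
    - {"x": 0, "y": 0, "z": 0, "rx": 0, "ry": 0, "rz": 0, "claw": -0.48}

```text
time: 13.77
tool_pos: [0.4311, -0.166, 0.1171]
tool_rot: [3.141, -0.0, 2.86]
contact_force: [-0.5, 0.9, 0.3]
opening: 0.0237
grip_force: 8.1
```

```bash
python3 - <<'E'
from hold import *
T=toolpose();im,d=read_camera('wrist');cv2.imwrite('pics/over.png',im);hold(dict(im=im,d=d,T=T))
z=T[2,3]+.012
for q in ['left_tip','right_tip','coupon']:
    for k in nets.landmark_of('wrist',q)[:2]: print(q,round(k['conf'],2),np.round(k['pixel']),ray('wrist',k['pixel'],z if 'tip' in q else .038,T))
plan([.4303,-.1671,.044],np.pi-.283)
E
```

```text
6741 a min -0.10523767388129968
top h = 0.0238 + -0.0033 a
-0.1 [-7.5  6.3 -0.6 24.1]
-0.09 [-7.3  6.1 -0.6 24.2]
-0.08 [-7.5  6.6 -0.4 24.2]
-0.07 [-8.   7.5 -0.3 24.2]
-0.06 [-8.5  7.9 -0.3 24.2]
-0.05 [-9.4  8.9 -0.2 24.1]
-0.04 [-9.6  9.5 -0.1 24.1]
-0.03 [-10.2  10.5   0.1  24.2]
coupon 0.88 [341. 312.] [ 0.4975 -0.1883  0.038 ]
shift [ 0.0004 -0.001   0.0976] rot [0.0002 0.     0.0015] rows 1.7547213619203499 0.009735429020899897
```

View pics/over.png

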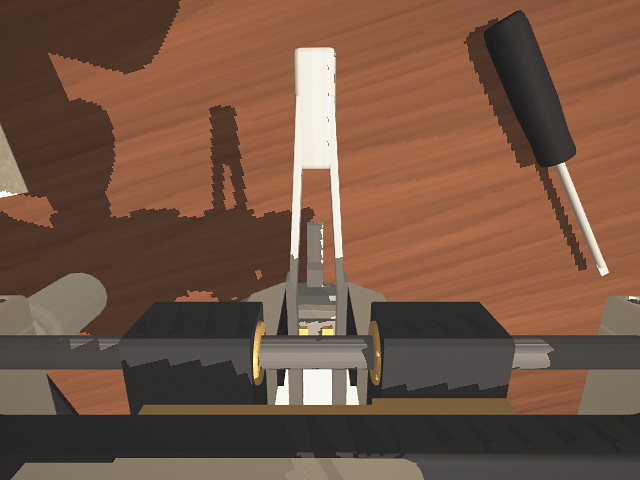

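Hold is level and central, gap at 24 mm over the pads. The bars at (331, 304) and (331, 327) lie between the arms, symmetric about col 316. Descend to 10 mm above the bars.

Call:
step_arm:
  steps:
    - {"x": 0, "y": -0.002, "z": 0.015, "rx": 0, "ry": 0, "rz": 0.002, "claw": -0.48}
    - {"x": 0, "y": -0.002, "z": 0.035, "rx": 0, "ry": 0, "rz": 0.002, "claw": -0.48}
    - {"x": 0, "y": -0.002, "z": 0.055, "rx": 0, "ry": 0, "rz": 0.002, "claw": -0.48}
    - {"x": 0, "y": -0.002, "z": 0.07, "rx": 0, "ry": 0, "rz": 0.002, "claw": -0.48}
    - {"x": 0, "y": -0.002, "z": 0.085, "rx": 0, "ry": 0, "rz": 0.002, "claw": -0.48}
    - {"x": 0, "y": -0.002, "z": 0.094, "rx": 0, "ry": 0, "rz": 0.002, "claw": -0.48}
    - {"x": 0, "y": -0.002, "z": 0.098, "rx": 0, "ry": 0, "rz": 0.002, "claw": -0.48}
    - {"x": 0, "y": -0.002, "z": 0.098, "rx": 0, "ry": 0, "rz": 0.002, "claw": -0.48}
    - {"x": 0, "y": -0.002, "z": 0.098, "rx": 0, "ry": 0, "rz": 0.002, "claw": -0.48}
    - {"x": 0, "y": -0.002, "z": 0.098, "rx": 0, "ry": 0, "rz": 0.002, "claw": -0.48}
    - {"x": 0, "y": -0.002, "z": 0.098, "rx": 0, "ry": 0, "rz": 0.002, "claw": -0.48}

```text
time: 14.88
tool_pos: [0.4304, -0.1688, 0.0443]
tool_rot: [-3.141, 0.001, 2.857]
contact_force: [-0.2, 0.4, -1.2]
opening: 0.024
grip_force: 8.1
```

```bash
python3 - <<'E'
from hold import *
s=robot.observe();print(s['time'],s['tool_pos'],s['tool_rot'],s['opening'],s['grip_force'],s['contact_force'])
T=toolpose();im,d=read_camera('wrist');hold(dict(im=im,d=d,T=T))
a,da=read_camera('side');b,db=read_camera('scene')
for n in ['side','scene']:
    for q in ['left_tip','right_tip','coupon']:
        for k in nets.landmark_of(n,q)[:2]:
            if k['conf']>.2: print(n,q,round(k['conf'],2),np.round(k['pixel']),ray(n,k['pixel'],.056 if 'tip' in q else .038))
w=np.vstack([cv2.resize(a[170:260,270:400],(800,554))[:300],cv2.resize(b[185:255,170:270],(800,560))[:300]])
A=cv2.resize(a[185:245,290:370],(400,300),interpolation=2);B=cv2.resize(b[195:255,190:270],(400,300),interpolation=2);C=im[270:420,216:416]
cv2.imwrite('pics/fin.png',np.vstack([np.hstack([A,B]),np.hstack([cv2.resize(C,(400,300)),np.zeros((300,400,3),np.uint8)])]))
E
```

```text
14.8833 [ 0.4304 -0.1688  0.0443] [-3.1414  0.0013  2.8569] 0.024034873344788595 8.094659149646759 [-0.1987  0.4254 -1.1557]
6734 a min -0.10528526762027082
top h = 0.0239 + -0.0024 a
-0.1 [-7.5  6.3 -0.6 24.1]
-0.09 [-7.4  6.1 -0.7 24.1]
-0.08 [-7.4  6.5 -0.5 24.2]
-0.07 [-8.   7.4 -0.3 24.2]
-0.06 [-8.5  8.  -0.3 24.2]
-0.05 [-9.   8.9 -0.1 24.1]
-0.04 [-9.6  9.5 -0.1 24.2]
-0.03 [-10.2  10.5   0.1  24.1]
side left_tip 0.65 [360. 378.] [0.3713 0.2547 0.056 ]
side left_tip 0.61 [216. 350.] [ 0.4953 -0.1657  0.056 ]
side right_tip 0.78 [351. 393.] [0.3511 0.2311 0.056 ]
side right_tip 0.58 [433. 120.] [0.6899 0.4705 0.056 ]
scene left_tip 0.86 [352. 536.] [0.7391 0.4484 0.056 ]
scene left_tip 0.64 [214. 399.] [0.4354 0.1938 0.056 ]
scene right_tip 0.69 [355. 524.] [0.748  0.4261 0.056 ]
scene right_tip 0.67 [204. 390.] [0.4078 0.1741 0.056 ]
scene coupon 0.72 [298. 388.] [0.6495 0.182  0.038 ]
scene coupon 0.57 [219. 226.] [ 0.489  -0.1825  0.038 ]
```

View pics/fin.png

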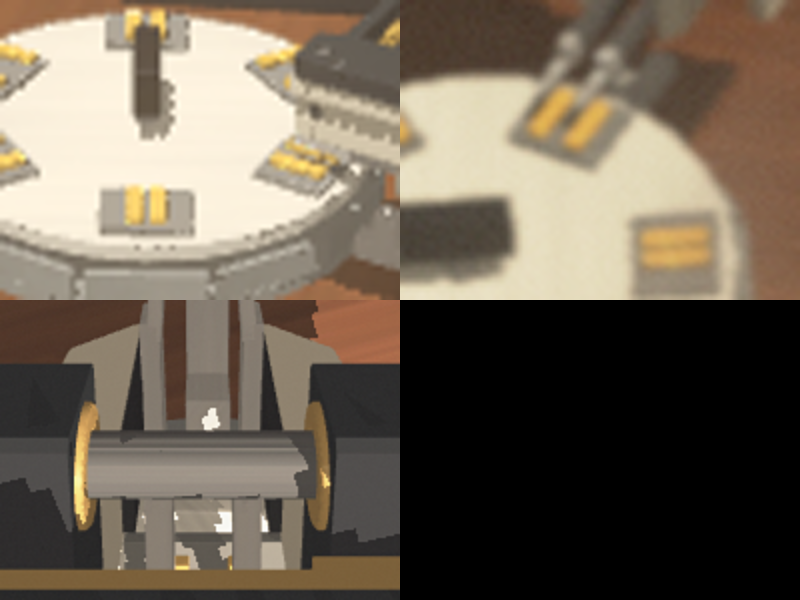

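```bash
python3 - <<'E'
from h import *
yb=-.283;u=np.array([np.cos(yb),np.sin(yb)]);v=np.array([-np.sin(yb),np.cos(yb)]);c=np.array([.4975,-.18664])
def pr(n,X):
    p=camera_params(n);q=np.array(p['R'])@X+np.array(p['t']);return np.array([q[0]/q[2]*p['fx']+p['cx'],q[1]/q[2]*p['fy']+p['cy']])
im,_=read_camera('scene');B=cv2.resize(im[200:235,205:245],(800,700),interpolation=2)
f=lambda X:tuple(int(t) for t in (pr('scene',X)-[205,200]+.5)*20)
for s in (9,-9):
    for e in (-14,14): cv2.circle(B,f(np.r_[c+u*e/1e3+v*s/1e3,.046]),6,(255,0,0),2)
    cv2.circle(B,f(np.r_[c+v*s/1e3,.056]),8,(0,255,0),2)
cv2.imwrite('pics/fin2.png',B[:600])
s=robot.observe();print(s['time'],s['tool_pos'],s['opening'])
E
```

```text
15.3833 [ 0.43004336 -0.16861973  0.0437138 ] 0.02389888495782298
```

View pics/fin2.png

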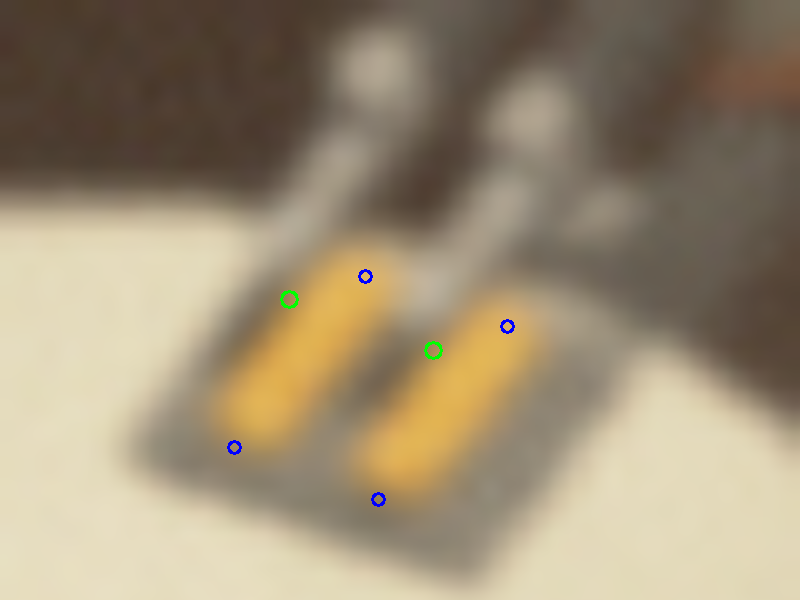

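The overlay shows the tips aligned with the bars and 18 mm apart, tip ends near (280,260) and (418,315). They lie about 2 mm to the −y side; the wrist crop agrees. Nudge 2 mm along +y.

Call:
step_arm:
  steps:
    - {"x": 0, "y": 0.0013, "z": 0, "rx": 0, "ry": 0, "rz": 0, "claw": -0.48}
    - {"x": 0, "y": 0.0026, "z": 0, "rx": 0, "ry": 0, "rz": 0, "claw": -0.48}
    - {"x": 0, "y": 0.0026, "z": 0, "rx": 0, "ry": 0, "rz": 0, "claw": -0.48}
    - {"x": 0, "y": 0.0026, "z": 0, "rx": 0, "ry": 0, "rz": 0, "claw": -0.48}
    - {"x": 0, "y": 0.0026, "z": 0, "rx": 0, "ry": 0, "rz": 0, "claw": -0.48}
    - {"x": 0, "y": 0.0026, "z": 0, "rx": 0, "ry": 0, "rz": 0, "claw": -0.48}
    - {"x": 0, "y": 0.0026, "z": 0, "rx": 0, "ry": 0, "rz": 0, "claw": -0.48}
    - {"x": 0, "y": 0.0026, "z": 0, "rx": 0, "ry": 0, "rz": 0, "claw": -0.48}

```text
time: 16.05
tool_pos: [0.4306, -0.1668, 0.0437]
tool_rot: [3.142, 0.0, 2.857]
contact_force: [-0.7, -0.3, -0.2]
opening: 0.0235
grip_force: 8.1
```

```bash
python3 - <<'E'
from h import *
P=[]
for i in range(3):
    read_camera('side');s=robot.observe();P.append(np.r_[s['tool_pos'],s['tool_rot'][2],s['opening']])
print(np.round(P,4),s['qvel'].round(3),s['grip_force'])
yb=-.283
t=np.mean(P,0);d=t[:2]-[.4303,-.1671];print('dy mm',(d@[-np.sin(yb),np.cos(yb)])*1e3,'dx',(d@[np.cos(yb),np.sin(yb)])*1e3)
E
```

```text
[[ 0.4306 -0.1668  0.0437  2.8568  0.0242]
 [ 0.4306 -0.1668  0.0437  2.8568  0.024 ]
 [ 0.4306 -0.1668  0.0437  2.8567  0.0241]] [-0.001  0.001 -0.001  0.     0.     0.001] 8.094524592161179
dy mm 0.3969085735810326 dx 0.1725143769184175
```

Pose is on target and steady, with the opening at 24 mm.

```bash
python3 -c "
from cell import robot
print(robot.hand_in())"
```

```text
the job is handed in; nothing more can be done
None
```

I turned the table one click clockwise (59.9°) and handed in at about 16 s. I was still holding the tweezers steady, with the tips about 18 mm apart and roughly 10 mm above the middles of the coupon's two brass bars; the hand-in returned no verdict.

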